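# Hang the vegetable slicer on its stand by the slot

## Task

Take the grey hand slicer with the orange handle tab out of the draining rack and hang it on the pin of the grey stand by the slot in its side: slide the slot sideways over the pin as far as it goes, then let it down so that the pin sits in the notch at the slot's inner end, and let go so that it hangs upright and still. The pin's height is not known exactly and the pin is springy, so feel your way and go gently, never pushing on the stand harder than a light hand would (20 N), and leave everything else where it is.

Things in the scene. Friction and masses are not known exactly. Their poses are not given: they have to be found in the camera images.
- slicer_grip (a point): Centre of the slicer's orange handle tab (14 mm thick in x, 40 wide in y, 56 high), best gripped across its 40 mm width, a grip that a push on the slot cannot twist. The slicer, loose, about 0.25 kg, is an upright grey plate 8 mm thick, starting on its lower edge (188 mm below this point) in the rack. Axes: x through the thickness, y across the width, z up. Body y -42 to +42 mm.
- slicer_lip (a point): Underside of the lip above the slot, at its middle: 60 mm below and y +34 mm from slicer_grip, same axes. The slot is 15 mm high, open at the +y side. The lip is 32 mm high and reaches from y +8 to +60 mm of slicer_grip, 32 mm beyond the lower jaw (y +28; 18 mm deep, below it the body is y -42 to +42); the slot's inner end is a wall at y = -8 mm.
- slicer_seat (a point): Point 53 mm below slicer_grip, same axes: where the pin's axis lies when the pin sits in the notch. The notch, 16 mm wide (y -8 to +8 mm), goes up from the slot's inner end; its roof is 5 mm above this point. The lip's underside is 7 mm below this point, so the pin's axis is 12 mm below it while the lip rides on the pin.
- rack: White draining rack, fixed: tray 174 x 154 mm with wire hoops 58 mm high. Origin under its centre on the table. Two standing places at x = -35 and +35 mm, each a gap 11.6 mm wide along its y between two hoops; things stand on its floor 8 mm above the table. Which place holds the slicer changes.
- stand: Grey hanging stand, fixed: base plate 130 x 150 x 12 mm (x -55 to +75), a steel post at x = -45 mm with a telescopic riser and a block (26 mm wide, 20 high, front face at x = -33 mm) that carries the pin; the block's top is 10 mm above the pin's axis. Origin on the table under the pin; x points along the pin from post to pin head, z up.
- pin_mid (a point): Middle of the pin's height range, 190 mm over the table; axes as stand. The pin, a level rod 10 mm thick along x, is free from x = -33 to +12 mm, then a red head 17 mm wide. The clamped riser was set by hand: the real pin is anywhere within 16 mm above or below this point (x, y as here), NOT measured. The pin springs up-down and sideways about 1 mm per 8 N.
- board: Small green chopping board, 100 x 100 x 8 mm with a white tab on top (115 mm high in all), standing in the other place of the rack, 70 mm from the slicer. Loose; leave it. Origin at the middle of its lower edge.
- lime_bowl: Lime green bowl, 200 mm across, 85 mm high, loose; leave it. Origin under its centre.
- white_bowl: White bowl, 140 mm across, 65 mm high, loose; leave it. Origin under its centre.
- flask: Blue drinks flask, 66 mm across, 190 mm high, standing loose; leave it. Origin under its centre.
- daikon: Piece of white radish, 60 mm across, 50 mm high, standing loose on a thin green mat; leave it. Origin under its centre.
- spoon: Spoon 160 mm long lying loose; leave it. Origin under its middle.
- mug: Blue mug, 80 mm across, 85 mm high, loose; leave it. Origin under its centre.
Things that resemble listed ones, but are neither listed nor needed, are in the scene too. What is meant by the stand is not green, and is the smaller of those in its own colour.

How it is judged:
By the outcome, as a careful person would: the job done as asked, in the order asked, and still so for the second after the job is handed in, with the robot touching nothing.
It also fails if it takes over 72 s, if anything falls off the work surface, if the arm or the gripper's body presses on something with over 40 N, if the wrist force passes 120 N, or if a joint passes its speed limit or range.

## Robot

A 6-joint arm with a two-finger parallel gripper is mounted at the origin on the work surface. World frame = base frame: x ahead of the robot, y to its left, z up, the work surface at z = 0. Lengths are in m, angles in rad, forces in N, time in s.
With the tool pointing down it reaches from about 0.325 to 0.775 m from the base axis. Payload 9.3 kg.
Tool frame: the origin (TCP) lies on the centre line of the jaws, within the pads' length; the fingertips stand 11 mm ahead of it and the grasp point (between the pads) lies 8 mm behind it; z points along the fingers, y is the direction in which the jaws open and shut (so a half turn about z gives the same grasp; the last joint's range is limited). The gripper opens to 85 mm and grips with 20 to 120 N. Pads are 22 mm wide; open, the fingers measure 114 mm over their backs; the gripper's body (76 mm by 85 mm) begins 54 mm behind the grasp point. The pads swing forward as they close: fully open they stand 13 mm farther back than shut.
Start: joints at [1.098, 0.259, 0.021, 1.334, 0, 1.418], TCP at [0.173, 0.522, 0.242] pointing down, gripper open.
Joint ranges: [-3.04, 3.04], [-0.91, 1.82], [-1.04, 1.36], [-1.92, 1.95], [-1.52, 1.45], [-3.14, 3.14]. Speed limits (rad/s): [2.22, 2.22, 2.79, 3.14, 3.14, 3.14].

## Interface

Orientations are given as a rotation vector (axis times angle).
In Python, from bench import telemetry, eyes, r gives the robot as it stands.
- The arm moves only by the tool apply_moves, never from a script. Its argument "rows" is a list that holds one entry, the list of rows, each a list of 7 numbers: the shift along the world's x, y, z as a fraction of full scale, then the turn, a rotation vector about the world's x, y, z as a fraction of full scale, then the opening, from 0 (shut) to 1 (fully open). A call has 1 to 20 rows; each row shifts and turns the commanded pose from where the row before left it; what a row does not reach is not made up. Full scale, the value 1, is 0.05 m for a shift and 0.08 rad for a turn. A row lasts 1/8 s, in which the tool goes at most 62.5 mm and 10.7 degrees, less where a joint would pass 70% of its speed; a pose out of reach is approached as far as the arm can. A call with a number of a shift or a turn outside -1 to 1 is refused whole. A call with a gripper value outside its range is refused whole. The fingers move at their own pace and stop on an object; "squeeze" is the grip in N (left out, the last holds). Time passes only in rows, so rows that do not move let the fingers close. It gives the time, the measured TCP pose, the force and the opening at its end, in the units of the state.
- telemetry.read_state(): the state, without advancing time (a new reading comes with each control period).
- eyes.camera(name): name is "side" or "top" or "wrist"; returns the picture (480x640x3 uint8, red, green, blue); there is no depth.
- eyes.camera_model(name): a dict with "camera_matrix" (3x3 intrinsics, pixels), "D" ([k1, k2, p1, p2, k3] as OpenCV has them; the pictures are not rectified), "position" and "attitude" of the camera in the world. Camera axes: x right, y down, z forward; pixel columns grow to the right and rows downward; lengths in m; the calibration is good to about 2 mm. A picture is of the moment at which its call begins: read the wrist's pose just before it. camera_model takes no time and is no camera call; for the wrist camera it gives the pose at the moment of the call.
- r.sign_off(): hands the job in, once; it reports no verdict.
The state is a dict: "clock": time; "joint_pos": joint angles; "dq": joint speeds; "tau": joint torques, N m; "position": TCP position; "tcp_rot": TCP orientation; "ft_force": force on the tool from outside, world axes, zero at the start; "wrist_torque": the same for the moment, N m; "gripper_width": finger opening in m.
Only numpy, scipy, OpenCV 4.12 (cv2) and the standard library are available. Lean on these libraries where they do the work, as an engineer would, in place of code of your own. Each camera call takes 0.05 s, during which the arm holds its last target. There are 200 camera calls.

## Working session

There is one attempt and no reset: what is moved stays moved. The work goes in short steps, Python scripts to look and compute and a tool call to move; the robot and the scene stay as the last step left them, time stands still between calls to the robot, and variables do not carry over. Pictures are saved under pics/ and viewed, about 8 in all and at most 12, crops included, and the job is handed in when it is done.

Besides the shell and the picture viewer there is one more tool, called as name(argument=value, ...), one argument or row to a line, values as JSON. apply_moves: Moves the arm, as the interface text tells. Its arguments: {"type":"object","properties":{"rows":{"type":"array","items":{"type":"array","items":{"type":"array","items":{"type":"number"}}}},"squeeze":{"type":"number"}},"required":["rows"]}

```bash
mkdir -p pics; python3 - <<'E'
from bench import telemetry, eyes, r
import cv2,numpy as np
s=telemetry.read_state();print({k:np.round(v,3) for k,v in s.items()})
for n in("side","top"):
    cv2.imwrite(f"pics/{n}0.png",eyes.camera(n)[...,::-1]);m=eyes.camera_model(n);print(n,m)
E
```

```text
{'clock': np.float64(0.0), 'joint_pos': array([1.098, 0.259, 0.021, 1.334, 0.   , 1.418]), 'dq': array([-0.002, -0.001,  0.   ,  0.   , -0.001,  0.   ]), 'tau': array([ 2.0000e-03, -5.5564e+01,  3.4453e+01,  1.4000e-02, -0.0000e+00,
       -0.0000e+00]), 'position': array([0.173, 0.522, 0.242]), 'tcp_rot': array([-5.000e-01, -3.101e+00,  2.000e-03]), 'ft_force': array([-0.322,  0.526, -0.137]), 'wrist_torque': array([ 0.023, -0.038,  0.031]), 'gripper_width': np.float64(0.085)}
side {'camera_matrix': array([[580.12973623,   0.        , 311.83016368],
       [  0.        , 580.12973623, 232.77373145],
       [  0.        ,   0.        ,   1.        ]]), 'D': array([0.03196414, 0.        , 0.        , 0.        , 0.        ]), 'position': array([-0.16716972, -0.99090556,  1.03441873]), 'attitude': array([-2.14087219,  0.69039783, -0.35301708])}
top {'camera_matrix': array([[494.86230518,   0.        , 319.34591279],
       [  0.        , 494.86230518, 243.43115275],
       [  0.        ,   0.        ,   1.        ]]), 'D': array([-0.12434985,  0.        ,  0.        ,  0.        ,  0.        ]), 'position': array([ 0.27800414, -0.05238518,  1.36824716]), 'attitude': array([-2.13230239,  2.12861999, -0.24034631])}
```

View pics/side0.png

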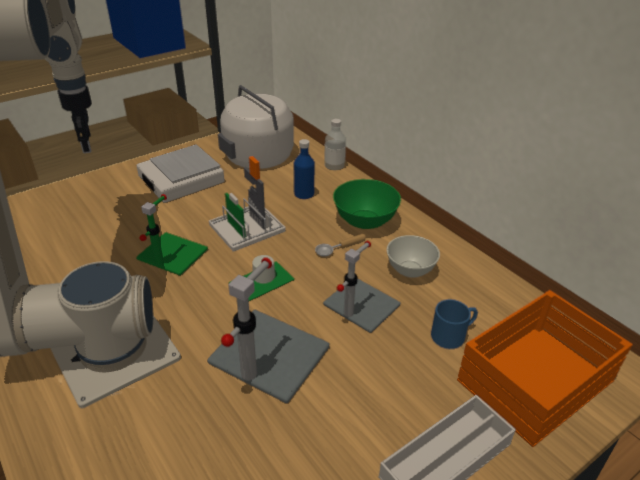

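View pics/top0.png

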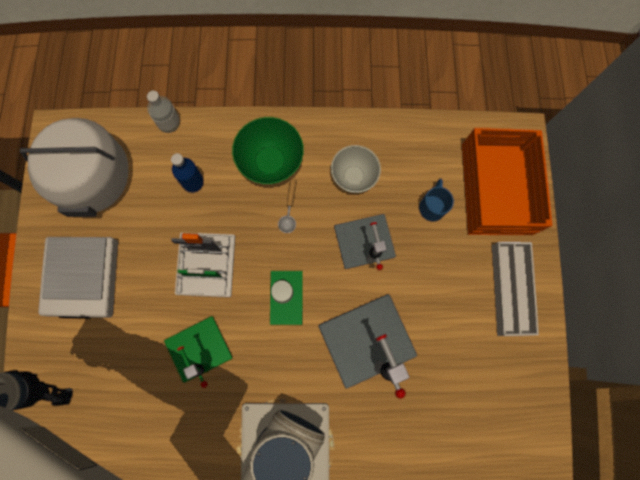

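Side view: the slicer with the orange tab is at (254,168) in the rack, with the green board beside it at (235,215). There are three candidate stands: green (170,240), large grey (265,345) and small grey (358,298). In the top view the small grey one is at (365,242). I choose the small grey stand and check it in one close crop sheet.

```bash
cat > h.py <<'E'
from bench import telemetry, eyes, r
import cv2,numpy as np
from scipy.spatial.transform import Rotation as R
def P(m): 
    Rw=R.from_rotvec(m["attitude"]).as_matrix();return Rw.T,-Rw.T@m["position"]
def proj(m,X):
    Rc,t=P(m);return cv2.projectPoints(np.atleast_2d(X).astype(float),cv2.Rodrigues(Rc)[0],t,m["camera_matrix"],m["D"])[0][:,0]
def ray(m,uv):
    n=cv2.undistortPoints(np.array([[uv]],float),m["camera_matrix"],m["D"])[0,0]
    return m["position"],P(m)[0].T@np.array([*n,1])
def plane(m,uv,z):
    o,d=ray(m,uv);return o+d*(z-o[2])/d[2]
def tri(obs):
    A=np.zeros((3,3));b=np.zeros(3)
    for m,uv in obs:
        o,d=ray(m,uv);d/=np.linalg.norm(d);M=np.eye(3)-np.outer(d,d);A+=M;b+=M@o
    return np.linalg.solve(A,b)
E
python3 - <<'E'
from h import *
t=cv2.imread("pics/top0.png");s=cv2.imread("pics/side0.png")
def c(im,x,y,w=80,h=60): return cv2.resize(im[y:y+h,x:x+w],(400,300),interpolation=cv2.INTER_CUBIC)
# scale 5 all
out=np.vstack([np.hstack([c(t,165,230),c(t,330,212)]),np.hstack([c(s,205,150,80,60) if 0 else cv2.resize(s[150:246,200:328],(400,300),interpolation=cv2.INTER_CUBIC),cv2.resize(s[235:331,310:438],(400,300),interpolation=cv2.INTER_CUBIC)])])
cv2.imwrite("pics/crop.png",out)
E
```

```text
(no output)
```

View pics/crop.png

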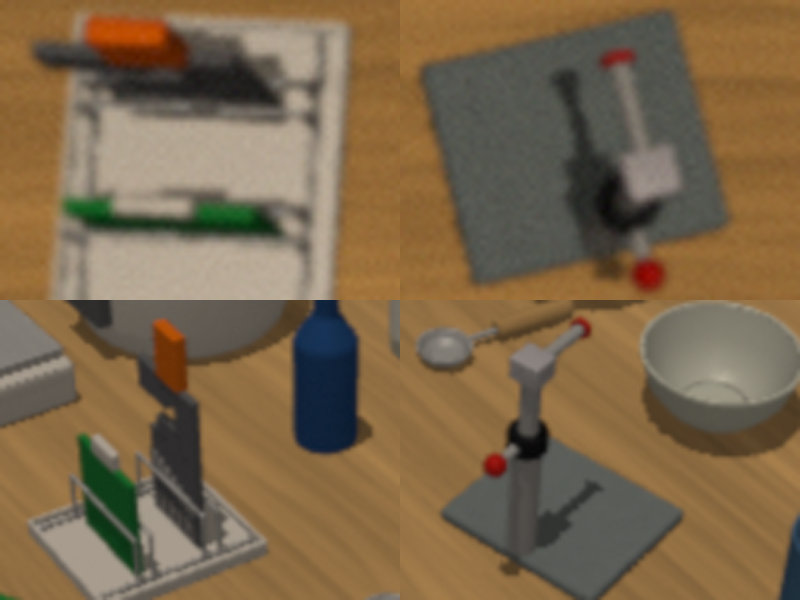

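```bash
cat >> h.py <<'E'
from scipy.optimize import minimize
def box(c,yaw,h):
    g=np.array([[i,j,k] for i in(-1,1) for j in(-1,1) for k in(-1,1)])*np.array(h)
    return R.from_euler("z",yaw).apply(g)+c
def hullmask(m,pts,S=4,shape=(480,640)):
    p=proj(m,pts);q=((p+0.5)*S).astype(np.float32)
    im=np.zeros((shape[0]*S,shape[1]*S),np.uint8);cv2.fillConvexPoly(im,np.round(cv2.convexHull(q)).astype(np.int32),255)
    return cv2.resize(im,shape[::-1],interpolation=cv2.INTER_AREA)/255.
def orange(im,lo=(5,150,90),hi=(16,255,255)):
    return cv2.inRange(cv2.cvtColor(im,cv2.COLOR_BGR2HSV),lo,hi)/255.
E
cat > f1.py <<'E'
from h import *
M={n:eyes.camera_model(n) for n in("top","side")}
I={n:cv2.imread(f"pics/{n}0.png") for n in M}
def win(a,cx,cy,r=30):
    b=np.zeros_like(a);b[cy-r:cy+r,cx-r:cx+r]=a[cy-r:cy+r,cx-r:cx+r];return b
O={"top":win(orange(I["top"]),188,240),"side":win(orange(I["side"]),254,168)}
print({n:O[n].sum() for n in O})
for n in O:
    ys,xs=np.nonzero(O[n]);print(n,xs.min(),xs.max(),ys.min(),ys.max())
def cost(p): return sum(abs(hullmask(M[n],box([p[0],p[1],.196],p[2],(.007,.02,.028)))-O[n]).sum() for n in M)
g=tri([(M["top"],(188.5,239.5)),(M["side"],(254,168))]);print("tri",g)
b=min((minimize(cost,[g[0],g[1],y],method="Nelder-Mead",options=dict(initial_simplex=np.array([g[0],g[1],y])+np.array([[0,0,0],[.01,0,0],[0,.01,0],[0,0,.1]]))) for y in(-.1,0,.1)),key=lambda s:s.fun)
print("slicer",b.x,b.fun)
c=[plane(M["top"],p,.012) for p in[(335,225.6),(385,214),(395.6,256.4),(345.6,268.6)]]
c=np.array(c);print(c.round(4));e=c[1]-c[0]
# stand: corners FL, FR, BR, BL ; local (75,75),(75,-75),(-55,-75),(-55,75)
L=np.array([[75,75],[75,-75],[-55,-75],[-55,75]])/1e3
A=L-L.mean(0);B=c[:,:2]-c[:,:2].mean(0)
yaw=np.arctan2((A[:,0]*B[:,1]-A[:,1]*B[:,0]).sum(),(A*B).sum());Rz=R.from_euler("z",yaw).as_matrix()[:2,:2]
o=c[:,:2].mean(0)-Rz@L.mean(0);print("stand",o,yaw,(B-A@Rz.T).round(4).tolist())
for z in(.174,.19,.206):
  for n in M: print(z,n,"block front/head",proj(M[n],[[*(o+Rz@[-.033,0]),z],[*(o+Rz@[.018,0]),z]]).round(1).tolist())
print(proj(M["side"],np.c_[(L@Rz.T+o),[.012]*4]).round(1).tolist())
m=eyes.camera_model("wrist");print(m["camera_matrix"][0],R.from_rotvec(m["attitude"]).as_matrix().round(3),m["position"])
E
python3 f1.py
```

```text
{'top': np.float64(1343.0), 'side': np.float64(202.0)}
top 158 217 210 269
side 249 260 156 178
tri [0.52612927 0.23161785 0.18722233]
slicer [ 0.52796804  0.2254295  -0.14810704] 1272.4117647058824
[[ 0.5999 -0.135   0.012 ]
 [ 0.6348 -0.278   0.012 ]
 [ 0.5124 -0.3045  0.012 ]
 [ 0.4776 -0.1636  0.012 ]]
stand [ 0.5464204  -0.22259001] 0.23247505063647703 [[-0.0022, -0.0027], [-0.0019, 0.0003], [0.0022, 0.0037], [0.002, -0.0013]]
0.174 top block front/head [[377.5, 244.4], [372.4, 224.9]]
0.174 side block front/head [[353.5, 260.7], [366.7, 250.1]]
0.19 top block front/head [[378.5, 243.1], [373.2, 223.3]]
0.19 side block front/head [[353.9, 255.3], [367.2, 244.8]]
0.206 top block front/head [[379.4, 241.8], [374.1, 221.8]]
0.206 side block front/head [[354.2, 249.8], [367.6, 239.4]]
[[352.5, 275.5], [400.1, 301.9], [369.4, 330.9], [320.9, 301.5]]
[369.31621294   0.         315.91613993] [[ 0.314  0.914  0.257]
 [ 0.949 -0.302 -0.087]
 [-0.002  0.271 -0.963]] [0.10743618 0.54369892 0.3722553 ]
```

```bash
python3 - <<'E'
s=open("f1.py").read()
s=s.replace('win(orange(I["top"]),188,240)','win(orange(I["top"],(5,215,120)),188,240,22)')
open("f1.py","w").write(s+'''
h=cv2.cvtColor(I["top"],cv2.COLOR_BGR2HSV);print(h[239,188],h[236,186],h[225,188],h[255,168])
''')
E
python3 f1.py | grep -v block
```

```text
{'top': np.float64(80.0), 'side': np.float64(202.0)}
top 183 197 234 239
side 249 260 156 178
tri [0.52612927 0.23161785 0.18722233]
slicer [ 0.52689462  0.22415535 -0.18702072] 144.39215686274508
[[ 0.5999 -0.135   0.012 ]
 [ 0.6348 -0.278   0.012 ]
 [ 0.5124 -0.3045  0.012 ]
 [ 0.4776 -0.1636  0.012 ]]
stand [ 0.5464204  -0.22259001] 0.23247505063647703 [[-0.0022, -0.0027], [-0.0019, 0.0003], [0.0022, 0.0037], [0.002, -0.0013]]
[[352.5, 275.5], [400.1, 301.9], [369.4, 330.9], [320.9, 301.5]]
[369.31621294   0.         315.91613993] [[ 0.314  0.914  0.257]
 [ 0.949 -0.302 -0.087]
 [-0.002  0.271 -0.963]] [0.10743618 0.54369892 0.3722553 ]
[ 11 253 119] [ 13 255 191] [ 16 162 153] [ 16 165 141]
```

apply_moves(
  rows=[
    [[0.59, -0.495, 0.115, 0, 0, 0.25, 1], [0.59, -0.495, 0.115, 0, 0, 0.25, 1], [0.59, -0.495, 0.115, 0, 0, 0.25, 1], [0.59, -0.495, 0.115, 0, 0, 0.25, 1], [0.59, -0.495, 0.115, 0, 0, 0.25, 1], [0.59, -0.495, 0.115, 0, 0, 0.25, 1], [0.59, -0.495, 0.115, 0, 0, 0.25, 1], [0.59, -0.495, 0.115, 0, 0, 0.25, 1], [0.59, -0.495, 0.115, 0, 0, 0.25, 1], [0.59, -0.495, 0.115, 0, 0, 0.25, 1], [0.59, -0.495, 0.115, 0, 0, 0.25, 1], [0.59, -0.495, 0.115, 0, 0, 0.25, 1], [0, 0, 0, 0, 0, 0, 1], [0, 0, 0, 0, 0, 0, 1]],
  ],
)

```text
clock: 1.85
position: [0.5266, 0.2252, 0.3108]
tcp_rot: [-0.126, -3.138, 0.0]
ft_force: [-0.5, 1.2, 1.0]
gripper_width: 0.0854
```

```bash
cat > look.py <<'E'
from h import *
import sys,json
s=telemetry.read_state();print(s["clock"],s["position"].round(4),s["tcp_rot"].round(3),s["ft_force"].round(2))
m=eyes.camera_model("wrist");im=eyes.camera("wrist")[...,::-1];n=sys.argv[1]
cv2.imwrite(f"pics/{n}.png",im);json.dump({k:np.asarray(v).tolist() for k,v in m.items()},open(f"pics/{n}.json","w"))
E
python3 look.py w1
```

```text
1.85 [0.5266 0.2252 0.3108] [-0.126 -3.138  0.   ] [-0.47  1.21  0.96]
```

View pics/w1.png

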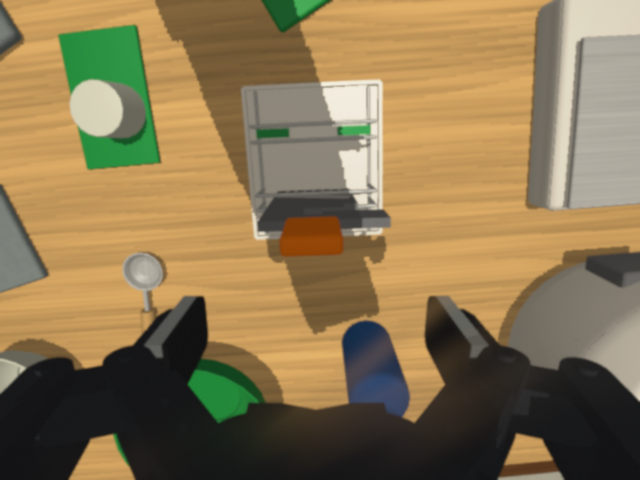

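Wrist view: the orange tab spans (280–343, 216–256), with the slicer's lip to its right. The board is at (312,132) and the flask at (372,360). Now I fit the tab pose using all three views.

```bash
cat > f2.py <<'E'
from h import *
import json
M={n:eyes.camera_model(n) for n in("top","side")};M["w"]={k:np.array(v) for k,v in json.load(open("pics/w1.json")).items()}
def w(a,x0,x1,y0,y1):
    b=np.zeros_like(a);b[y0:y1,x0:x1]=a[y0:y1,x0:x1];return b
W=cv2.imread("pics/w1.png")
O={"w":w(orange(W,(5,215,80),(13,255,255)),265,360,205,265),
"side":w(orange(cv2.imread("pics/side0.png")),245,265,150,182)}
for n in O:
    ys,xs=np.nonzero(O[n]);print(n,O[n].sum(),xs.min(),xs.max(),ys.min(),ys.max())
for use in(["w"],["side","w"]):
    def cost(p): return sum(abs(hullmask(M[n],box([p[0],p[1],.196],p[2],(.007,.02,.028)))-O[n]).sum() for n in use)
    x0=np.array([.53,.226,-.06]);S=x0+np.array([[0,0,0],[.006,0,0],[0,.006,0],[0,0,.08]])
    b=minimize(cost,x0,method="Nelder-Mead",options=dict(initial_simplex=S));print(use,b.x.round(4),b.fun)
# rack yaw: tray corners in wrist (top rim z~.008?)
c=np.array([plane(M["w"],p,.01) for p in[(243,87),(381,81),(383,231),(256,238)]]);print(c.round(4))
E
python3 f2.py
```

```text
w 1595.0 280 342 217 255
side 202.0 249 260 156 178
['w'] [ 0.5227  0.2222 -0.022 ] 966.313725490196
['side', 'w'] [0.5236 0.2217 0.0646] 1031.3686274509805
[[0.4011 0.1545 0.01  ]
 [0.4071 0.3057 0.01  ]
 [0.5769 0.302  0.01  ]
 [0.5734 0.1479 0.01  ]]
```

```bash
cat >> f2.py <<'E'
h=cv2.cvtColor(W,cv2.COLOR_BGR2HSV);print(h[215:260:4,300].tolist());print(h[236,276:348:6].tolist())
print(proj(M["w"],box([.5236,.2217,.196],-.03,(.007,.02,.028))).round(0).tolist())
E
python3 f2.py|tail -3
```

```text
[[17, 31, 58], [13, 241, 125], [13, 245, 126], [14, 245, 126], [14, 245, 126], [14, 247, 132], [13, 243, 146], [14, 245, 147], [14, 245, 146], [13, 241, 144], [13, 203, 132], [18, 137, 123]]
[[20, 35, 133], [13, 222, 131], [14, 246, 135], [13, 246, 137], [13, 246, 137], [13, 244, 139], [14, 248, 139], [13, 242, 141], [14, 246, 142], [14, 246, 142], [13, 241, 143], [12, 162, 129]]
[[285.0, 216.0], [277.0, 236.0], [337.0, 214.0], [342.0, 233.0], [286.0, 234.0], [279.0, 258.0], [338.0, 232.0], [343.0, 255.0]]
```

Hue ceiling too tight; widen to 16.

```bash
sed -i 's/(5,215,80),(13,/(5,200,80),(16,/' f2.py; python3 f2.py|head -8
python3 - <<'E'
import numpy as np
c=np.array([[.4011,.1545],[.4071,.3057],[.5769,.302],[.5734,.1479]]);print(c.mean(0))
E
```

```text
w 2184.0 280 342 217 255
side 202.0 249 260 156 178
['w'] [ 0.5231  0.222  -0.0347] 392.56078431372555
['side', 'w'] [ 0.5233  0.2219 -0.0305] 445.01568627450973
[[0.4011 0.1545 0.01  ]
 [0.4071 0.3057 0.01  ]
 [0.5769 0.302  0.01  ]
 [0.5734 0.1479 0.01  ]]
[0.489625 0.227525]
```

apply_moves(
  rows=[
    [[-0.062, -0.064, -0.3, 0, 0, 0.3, 1], [0, 0, -0.45, 0, 0, 0.31, 1], [0, 0, -0.45, 0, 0, 0, 1], [0, 0, -0.45, 0, 0, 0, 1], [0, 0, -0.4, 0, 0, 0, 1], [0, 0, -0.2, 0, 0, 0, 1], [0, 0, -0.206, 0, 0, 0, 1], [0, 0, 0, 0, 0, 0, 1], [0, 0, 0, 0, 0, 0, 1]],
  ],
)

```text
clock: 3.02
position: [0.524, 0.222, 0.1891]
tcp_rot: [0.049, 3.14, 0.0]
ft_force: [-0.1, -0.3, 0.4]
gripper_width: 0.0854
```

```bash
python3 look.py w2
```

```text
3.025 [0.524  0.222  0.1891] [0.049 3.14  0.   ] [-0.05 -0.34  0.36]
```

View pics/w2.png

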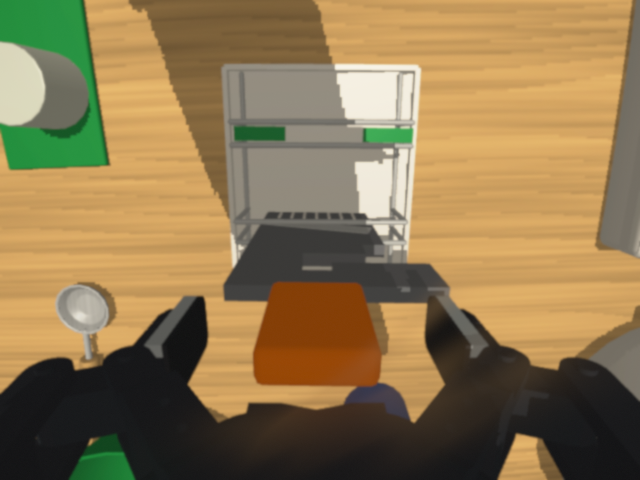

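The tab (255–382, 283–383) sits centred between the fingers at 205 and 428. A quick fit from here checks x.

```bash
python3 - <<'E'
from h import *
import json
m={k:np.array(v) for k,v in json.load(open("pics/w2.json")).items()}
o=orange(cv2.imread("pics/w2.png"),(5,200,60),(16,255,255));o[:270]=0;o[390:]=0;o[:,:240]=0;o[:,400:]=0
x0=np.array([.5235,.222,-.03,.196])
for z in(0,1):
    f=lambda p:abs(hullmask(m,box([p[0],p[1],p[3] if z else .196],p[2],(.007,.02,.028)))-o).sum()
    n=4 if z else 3
    b=minimize(f,x0[:n],method="Nelder-Mead",options=dict(initial_simplex=x0[:n]+np.vstack([np.zeros(n),np.diag([.006,.006,.08,.006][:n])])));print(b.x.round(4),b.fun,o.sum())
E
```

```text
[0.5224 0.221  0.0199] 1978.5294117647059 11342.0
[ 0.5297  0.222  -0.0319  0.1855] 312.3686274509804 11342.0
```

```bash
cat > f3.py <<'E'
from h import *
import json
def lb(w): return {k:np.array(v) for k,v in json.load(open(f"pics/{w}.json")).items()}
D=[]
m=lb("w2");o=orange(cv2.imread("pics/w2.png"),(5,200,60),(16,255,255));o[:270]=0;o[390:]=0;o[:,:240]=0;o[:,400:]=0;D.append((m,o))
m=lb("w1");o=orange(cv2.imread("pics/w1.png"),(5,200,80),(16,255,255));k=np.zeros_like(o);k[205:265,265:360]=o[205:265,265:360];D.append((m,k))
m=eyes.camera_model("side");o=orange(cv2.imread("pics/side0.png"));k=np.zeros_like(o);k[150:182,245:265]=o[150:182,245:265];D.append((m,k))
def tb(p):
    g=box([0,0,0],0,(.007,.02,.028));return R.from_euler("ZY",[p[2],p[3]]).apply(g)+[p[0],p[1],p[4]]
def fit(mask,D=D):
    x0=np.array([.526,.222,-.03,.0,.196]);st=np.array([.006,.006,.06,.08,.006])
    idx=np.nonzero(mask)[0];n=len(idx)
    def f(q): p=x0.copy();p[idx]=q;return [abs(hullmask(m,tb(p))-o).sum() for m,o in D]
    b=minimize(lambda q:np.dot(f(q),[.15,.5,1][:len(D)]),x0[idx],method="Nelder-Mead",options=dict(initial_simplex=x0[idx]+np.vstack([np.zeros(n),np.diag(st[idx])]),maxiter=600))
    print(b.x.round(4),np.round(f(b.x)))
fit([1,1,1,1,0]);fit([1,1,1,0,1]);fit([1,1,1,1,1]);fit([1,1,1,1,0],D[:1])
E
python3 f3.py
```

```text
[ 0.5238  0.2218 -0.0214 -0.0696] [1207.  232.   48.]
[ 0.527   0.2221 -0.0411  0.1889] [572. 297.  59.]
[ 0.5256  0.2225 -0.0257 -0.0548  0.1923] [625. 223.  48.]
[ 0.5236  0.2223 -0.0349 -0.0869] [1052.]
```

The tab fits at about x 0.5255 with a lean of about -0.055 rad (top toward the robot). I nudge slightly and grip.

apply_moves(
  rows=[
    [[0.025, 0, -0.05, 0, 0, 0, 1], [0, 0, 0, 0, 0, 0, 0.3], [0, 0, 0, 0, 0, 0, 0], [0, 0, 0, 0, 0, 0, 0], [0, 0, 0, 0, 0, 0, 0], [0, 0, 0, 0, 0, 0, 0], [0, 0, 0, 0, 0, 0, 0], [0, 0, 0, 0, 0, 0, 0]],
  ],
  squeeze=60,
)

```text
clock: 4.08
position: [0.5252, 0.222, 0.1862]
tcp_rot: [0.049, 3.141, 0.0]
ft_force: [-0.5, 1.3, 3.6]
gripper_width: 0.0394
```

apply_moves(
  rows=[
    [[0, 0, 0.1, 0, 0, 0, 0], [0, 0, 0.3, 0, 0, 0, 0], [0, 0, 0.3, 0, 0, 0, 0], [0, 0, 0.5, 0, 0, 0, 0], [0, 0, 0.5, 0, 0, 0, 0], [0, 0, 0.6, 0, 0, 0, 0], [0, 0, 0.6, 0, 0, 0, 0], [0, 0, 0.6, 0, 0, 0, 0], [0, 0, 0.6, 0, 0, 0, 0], [0, 0, 0.5, 0, 0, 0, 0], [0, 0, 0.3, 0, 0, 0, 0], [0, 0, 0, 0, 0, 0, 0], [0, 0, 0, 0, 0, 0, 0]],
  ],
)

```text
clock: 5.7
position: [0.5249, 0.2218, 0.4306]
tcp_rot: [-0.049, -3.141, 0.0]
ft_force: [0.6, 0.2, -3.8]
gripper_width: 0.0394
```

```bash
python3 look.py w3; python3 - <<'E'
from h import *
s=eyes.camera("side")[...,::-1];cv2.imwrite("pics/side1.png",s)
w=cv2.imread("pics/w3.png")
cv2.imwrite("pics/m3.png",np.hstack([cv2.resize(w,(400,300)),cv2.resize(s[40:250,140:420],(400,300))]))
E
```

```text
5.7 [0.5249 0.2218 0.4306] [-0.049 -3.141  0.   ] [ 0.57  0.2  -3.83]
```

View pics/m3.png

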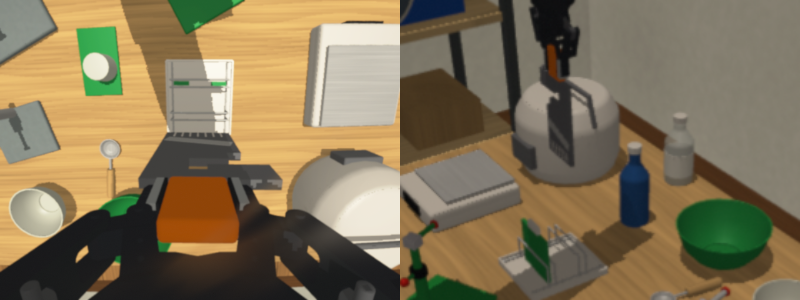

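```bash
python3 - <<'E'
from h import *
import json
m={k:np.array(v) for k,v in json.load(open("pics/w3.json")).items()}
im=cv2.imread("pics/w3.png");S=3;x0,y0=200,190
big=cv2.resize(im[y0:y0+200,x0:x0+266],None,fx=S,fy=S,interpolation=cv2.INTER_CUBIC)
ol=np.array([[-42,-188],[-42,-28],[60,-28],[60,-60],[8,-60],[8,-48],[-8,-48],[-8,-75],[28,-75],[28,-93],[42,-93],[42,-188]])/1e3
for t,c in((0,(0,0,255)),(-.055,(0,255,0)),(-.087,(255,0,0))):
    X=np.c_[-.004*np.ones(len(ol)),ol]; X=R.from_euler("ZY",[-.031,t]).apply(X)+[.5253,.2218,.4366]
    cv2.polylines(big,[np.round((proj(m,X)+.5-[x0,y0])*S).astype(int)],True,c,1)
cv2.imwrite("pics/ov.png",big)
E
```

```text
(no output)
```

View pics/ov.png

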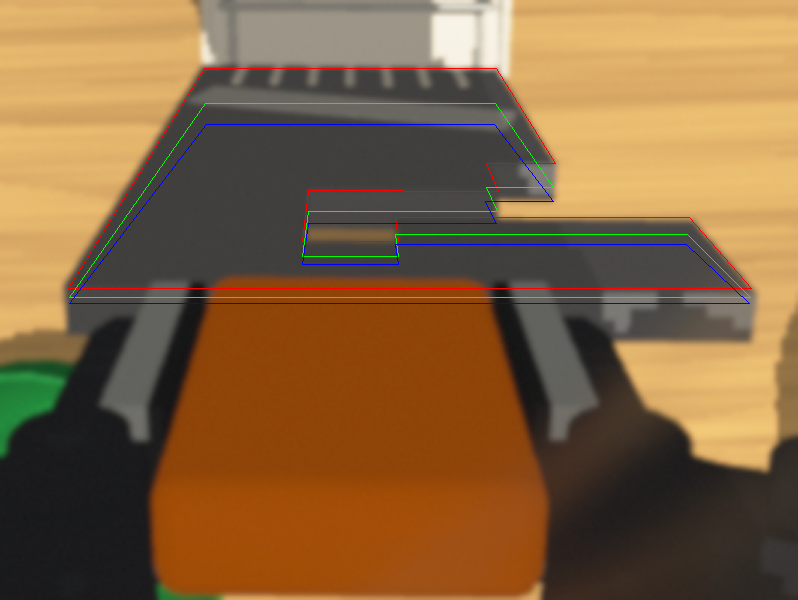

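The red overlay (zero tilt, nominal grasp) matches the held slicer well, so it is upright, with grip z = TCP + 6 mm. I carry it high to the stand's -y side.

apply_moves(
  rows=[
    [[0.044, -0.3, 0, 0, 0, 0.206, 0], [0.044, -0.6, 0, 0, 0, 0.206, 0], [0.044, -0.757, 0, 0, 0, 0.206, 0], [0.044, -0.757, 0, 0, 0, 0.206, 0], [0.044, -0.757, 0, 0, 0, 0.206, 0], [0.044, -0.757, 0, 0, 0, 0.206, 0], [0.044, -0.757, 0, 0, 0, 0.206, 0], [0.044, -0.757, 0, 0, 0, 0.206, 0], [0.044, -0.757, 0, 0, 0, 0.206, 0], [0.044, -0.757, 0, 0, 0, 0.206, 0], [0.044, -0.757, 0, 0, 0, 0.206, 0], [0.044, -0.757, 0, 0, 0, 0.206, 0], [0.044, -0.757, 0, 0, 0, 0.206, 0], [0.044, -0.757, 0, 0, 0, 0.206, 0], [0.044, -0.6, 0, 0, 0, 0.206, 0], [0.044, -0.3, 0, 0, 0, 0.206, 0], [0, 0, 0, 0, 0, 0, 0], [0, 0, 0, 0, 0, 0, 0]],
  ],
)

```text
clock: 8.05
position: [0.5597, -0.3208, 0.43]
tcp_rot: [-0.365, 3.119, -0.002]
ft_force: [-1.0, -0.3, -3.0]
gripper_width: 0.0394
```

```bash
python3 look.py w4
```

```text
8.05 [ 0.5597 -0.3208  0.43  ] [-3.650e-01  3.119e+00 -2.000e-03] [-0.95 -0.32 -2.98]
```

View pics/w4.png

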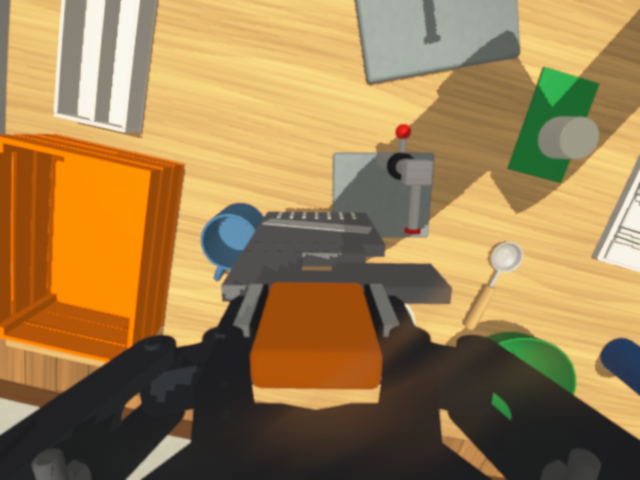

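The stand is at lower right of the slicer: base corners (333,154), (434,152) and (428,237), block (417,172), pin head (413,231). The mug is at (235,237). A quick measurement gives the pin and the clearances.

```bash
python3 - <<'E'
from h import *
import json
w={k:np.array(v) for k,v in json.load(open("pics/w4.json")).items()}
t,s=eyes.camera_model("top"),eyes.camera_model("side")
for n,o in {"wt":[(w,(413,231)),(t,(373.6,223.4))],"ws":[(w,(413,231)),(s,(368.2,244))],"all":[(w,(413,231)),(s,(368.2,244)),(t,(373.6,223.4))]}.items(): print("head",n,tri(o).round(4))
for z in(.17,.19,.21):
    a,b=plane(w,(413,231),z),plane(w,(416,185),z);d=a-b;print(z,a.round(4),b.round(4),np.arctan2(d[1],d[0]).round(3),np.linalg.norm(d).round(4))
for p in[(333,154.5),(434,152),(428,237)]: print(p,plane(w,p,.012).round(4))
o=np.array([.5464,-.2226]);Rz=R.from_euler("z",.2325).as_matrix()[:2,:2]
for q in[(-.055,-.075),(-.055,.075),(.075,.075),(.018,0),(-.033,0)]: print(q,(o+Rz@q).round(4))
print("mug",plane(w,(236,240),.06).round(3),tri([(t,(436,204)),(s,(452,322))]).round(3))
E
```

```text
head wt [ 0.5627 -0.2185  0.196 ]
head ws [ 0.5648 -0.2185  0.1924]
head all [ 0.564  -0.219   0.1931]
0.17 [ 0.5682 -0.21    0.17  ] [ 0.5192 -0.222   0.17  ] 0.24 0.0504
0.19 [ 0.5643 -0.2165  0.19  ] [ 0.5178 -0.2279  0.19  ] 0.24 0.0478
0.21 [ 0.5604 -0.223   0.21  ] [ 0.5164 -0.2337  0.21  ] 0.24 0.0453
(333, 154.5) [ 0.5158 -0.3066  0.012 ]
(434, 152) [ 0.4778 -0.1643  0.012 ]
(428, 237) [ 0.6026 -0.1332  0.012 ]
(-0.055, -0.075) [ 0.5102 -0.3083]
(-0.055, 0.075) [ 0.4756 -0.1623]
(0.075, 0.075) [ 0.6021 -0.1323]
(0.018, 0) [ 0.5639 -0.2185]
(-0.033, 0) [ 0.5143 -0.2302]
mug [ 0.66  -0.414  0.06 ] [ 0.659 -0.42   0.046]
```

Everything agrees: pin z about 0.193, yaw 0.235. I descend beside the stand.

apply_moves(
  rows=[
    [[0, 0, -0.2, 0, 0, 0, 0], [0, 0, -0.4, 0, 0, 0, 0], [0, 0, -0.5, 0, 0, 0, 0], [0, 0, -0.5, 0, 0, 0, 0], [0, 0, -0.5, 0, 0, 0, 0], [0, 0, -0.5, 0, 0, 0, 0], [0, 0, -0.4, 0, 0, 0, 0], [0, 0, -0.3, 0, 0, 0, 0], [0, 0, -0.08, 0, 0, 0, 0], [0, 0, 0, 0, 0, 0, 0], [0, 0, 0, 0, 0, 0, 0], [0, 0, 0, 0, 0, 0, 0], [0, 0, 0, 0, 0, 0, 0]],
  ],
)

```text
clock: 9.72
position: [0.5597, -0.322, 0.2609]
tcp_rot: [-0.364, 3.119, -0.002]
ft_force: [-0.6, 0.4, -3.8]
gripper_width: 0.0393
```

```bash
cat > st.py <<'E'
from h import *
s=telemetry.read_state();p=s["position"]
Rz=R.from_euler("z",.2345).as_matrix()[:2,:2];q=Rz.T@(p[:2]-[.5464,-.2222]);f=Rz.T@s["ft_force"][:2]
y=R.from_rotvec(s["tcp_rot"]).as_matrix()[:,1]
print("t",round(float(s["clock"]),2),"standxy mm",(q*1e3).round(1),"z",round(p[2]*1e3,2),"F",f.round(2),round(float(s["ft_force"][2]),2),"T",s["wrist_torque"].round(3),"yaw",np.arctan2(-y[0],y[1]).round(4),"w",s["gripper_width"].round(4))
E
python3 st.py
```

```text
Traceback (most recent call last):
  File "st.py", line 5, in <module>
    print("t",round(float(s["clock"]),2),"standxy mm",(q*1e3).round(1),"z",round(p[2]*1e3,2),"F",f.round(2),round(float(s["ft_force"][2]),2),"T",s["wrist_torque"].round(3),"yaw",np.arctan2(-y[0],y[1]).round(4),"w",s["gripper_width"].round(4))
                                                                                                                                                                                                                      ^^^^^^^^^^^^^^^^^^^^^^^^
AttributeError: 'float' object has no attribute 'round'
```

apply_moves(
  rows=[
    [[-0.042, 0.175, 0, 0, 0, 0, 0], [-0.042, 0.175, 0, 0, 0, 0, 0], [-0.042, 0.175, 0, 0, 0, 0, 0], [-0.042, 0.175, 0, 0, 0, 0, 0], [-0.042, 0.175, 0, 0, 0, 0, 0], [-0.042, 0.175, 0, 0, 0, 0, 0], [0, 0, 0, 0, 0, 0, 0], [0, 0, 0, 0, 0, 0, 0], [0, 0, 0, 0, 0, 0, 0]],
  ],
)

```text
clock: 10.85
position: [0.5471, -0.2697, 0.2606]
tcp_rot: [-0.364, 3.119, -0.002]
ft_force: [-0.0, 0.2, -3.3]
gripper_width: 0.0394
```

```bash
sed -i 's/s\["gripper_width"\].round(4)/round(float(s["gripper_width"]),4)/' st.py; python3 st.py; python3 - <<'E'
from h import *
s=eyes.camera("side")[...,::-1]
cv2.imwrite("pics/side2.png",cv2.resize(s[150:330,280:520],(800,600),interpolation=cv2.INTER_CUBIC))
E
```

```text
t 10.85 standxy mm [-10.4 -46.4] z 260.56 F [0.05 0.2 ] -3.25 T [ 0.012 -0.027 -0.013] yaw 0.2324 w 0.0394
```

View pics/side2.png

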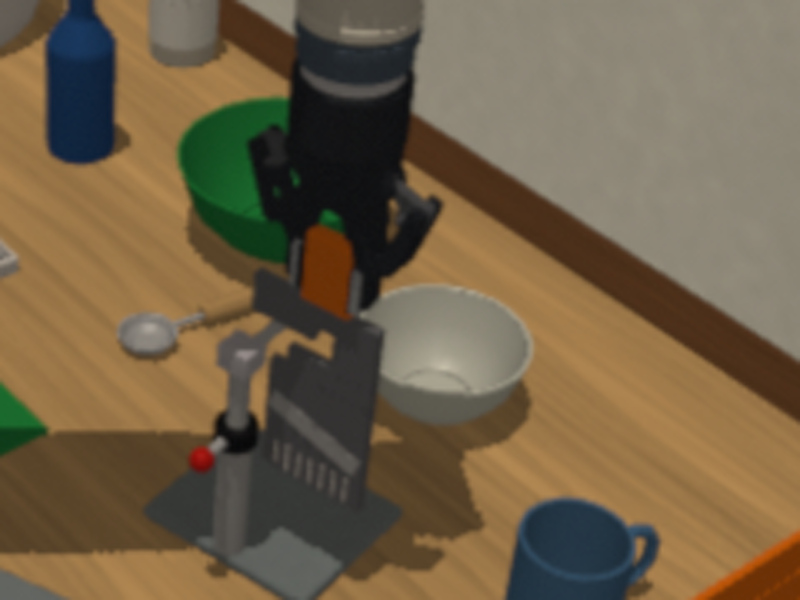

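The pin passes beneath the lip, clear of the jaw (pin at crop (275,335), lip above it). Now feel downward.

apply_moves(
  rows=[
    [[0, 0, -0.02, 0, 0, 0, 0], [0, 0, -0.02, 0, 0, 0, 0], [0, 0, -0.02, 0, 0, 0, 0], [0, 0, -0.02, 0, 0, 0, 0], [0, 0, -0.02, 0, 0, 0, 0], [0, 0, 0, 0, 0, 0, 0]],
  ],
)

```text
clock: 11.65
position: [0.547, -0.2694, 0.2556]
tcp_rot: [-0.365, 3.119, -0.002]
ft_force: [0.7, 0.5, -4.3]
gripper_width: 0.0388
```

apply_moves(
  rows=[
    [[0, 0, -0.01, 0, 0, 0, 0], [0, 0, -0.01, 0, 0, 0, 0], [0, 0, 0, 0, 0, 0, 0]],
  ],
)

```text
clock: 12.02
position: [0.547, -0.2694, 0.2546]
tcp_rot: [-0.364, 3.119, -0.002]
ft_force: [0.2, 0.4, -2.2]
gripper_width: 0.0395
```

apply_moves(
  rows=[
    [[0, 0, -0.01, 0, 0, 0, 0], [0, 0, -0.01, 0, 0, 0, 0], [0, 0, 0, 0, 0, 0, 0]],
  ],
)

```text
clock: 12.4
position: [0.547, -0.2694, 0.2536]
tcp_rot: [-0.365, 3.119, -0.002]
ft_force: [-0.1, -0.3, -3.6]
gripper_width: 0.0394
```

apply_moves(
  rows=[
    [[0, 0, -0.01, 0, 0, 0, 0], [0, 0, -0.01, 0, 0, 0, 0], [0, 0, 0, 0, 0, 0, 0]],
  ],
)

```text
clock: 12.78
position: [0.547, -0.2694, 0.2526]
tcp_rot: [-0.365, 3.119, -0.002]
ft_force: [0.2, 0.7, -2.6]
gripper_width: 0.0393
```

```bash
python3 st.py
```

```text
t 12.78 standxy mm [-10.4 -46.1] z 252.59 F [0.36 0.65] -2.6 T [ 0.014 -0.026 -0.04 ] yaw 0.2327 w 0.0393
```

apply_moves(
  rows=[
    [[0, 0, -0.01, 0, 0, 0, 0], [0, 0, -0.01, 0, 0, 0, 0], [0, 0, 0, 0, 0, 0, 0]],
  ],
)

```text
clock: 13.15
position: [0.547, -0.2694, 0.2516]
tcp_rot: [-0.365, 3.119, -0.002]
ft_force: [0.0, -0.7, -3.7]
gripper_width: 0.039
```

```bash
python3 st.py
```

```text
t 13.15 standxy mm [-10.4 -46.1] z 251.61 F [-0.16 -0.7 ] -3.72 T [-0.019  0.032 -0.017] yaw 0.2327 w 0.039
```

apply_moves(
  rows=[
    [[0, 0, -0.01, 0, 0, 0, 0], [0, 0, -0.01, 0, 0, 0, 0], [0, 0, 0, 0, 0, 0, 0]],
  ],
)

```text
clock: 13.52
position: [0.547, -0.2695, 0.2506]
tcp_rot: [-0.365, 3.119, -0.002]
ft_force: [0.2, 0.2, -3.7]
gripper_width: 0.0393
```

```bash
python3 st.py
```

```text
t 13.53 standxy mm [-10.4 -46.1] z 250.61 F [0.19 0.14] -3.74 T [-0.025  0.018  0.015] yaw 0.2327 w 0.0393
```

apply_moves(
  rows=[
    [[0, 0, -0.01, 0, 0, 0, 0], [0, 0, -0.01, 0, 0, 0, 0], [0, 0, 0, 0, 0, 0, 0]],
  ],
)

```text
clock: 13.9
position: [0.5471, -0.2694, 0.2498]
tcp_rot: [-0.365, 3.119, -0.002]
ft_force: [-0.5, -0.3, -1.8]
gripper_width: 0.0393
```

```bash
python3 st.py
```

```text
t 13.9 standxy mm [-10.3 -46.1] z 249.78 F [-0.54 -0.22] -1.83 T [ 0.019  0.045 -0.022] yaw 0.2327 w 0.0393
```

apply_moves(
  rows=[
    [[0, 0, -0.01, 0, 0, 0, 0], [0, 0, 0, 0, 0, 0, 0], [0, 0, 0, 0, 0, 0, 0]],
  ],
)

```text
clock: 14.28
position: [0.5471, -0.2695, 0.2494]
tcp_rot: [-0.364, 3.119, -0.002]
ft_force: [-0.0, 0.6, 0.5]
gripper_width: 0.0389
```

```bash
python3 st.py
```

```text
t 14.28 standxy mm [-10.3 -46.1] z 249.39 F [0.11 0.62] 0.53 T [0.182 0.118 0.03 ] yaw 0.2327 w 0.0389
```

apply_moves(
  rows=[
    [[0, 0, -0.01, 0, 0, 0, 0], [0, 0, 0, 0, 0, 0, 0], [0, 0, 0, 0, 0, 0, 0]],
  ],
)

```text
clock: 14.65
position: [0.5471, -0.2695, 0.2489]
tcp_rot: [-0.364, 3.119, -0.002]
ft_force: [0.1, 0.4, 3.6]
gripper_width: 0.0396
```

```bash
python3 st.py
```

```text
t 14.65 standxy mm [-10.3 -46.1] z 248.92 F [0.19 0.35] 3.57 T [0.263 0.231 0.059] yaw 0.2327 w 0.0396
```

Contact at TCP z ≈ 0.2498 (pin axis ≈ 0.191). I raise 3.6 mm to centre the slot, then slide in.

apply_moves(
  rows=[
    [[0, 0, 0.036, 0, 0, 0, 0], [0, 0, 0.036, 0, 0, 0, 0], [0, 0, 0, 0, 0, 0, 0], [-0.019, 0.078, 0, 0, 0, 0, 0], [-0.019, 0.078, 0, 0, 0, 0, 0], [-0.019, 0.078, 0, 0, 0, 0, 0], [0, 0, 0, 0, 0, 0, 0]],
  ],
)

```text
clock: 15.52
position: [0.5442, -0.2573, 0.2524]
tcp_rot: [-0.365, 3.119, -0.002]
ft_force: [-0.5, 0.3, -3.3]
gripper_width: 0.0395
```

```bash
python3 st.py
```

```text
t 15.53 standxy mm [-10.3 -33.6] z 252.41 F [-0.44  0.43] -3.27 T [-0.012  0.006  0.057] yaw 0.2331 w 0.0395
```

apply_moves(
  rows=[
    [[-0.009, 0.039, 0, 0, 0, 0, 0], [-0.009, 0.039, 0, 0, 0, 0, 0], [-0.009, 0.039, 0, 0, 0, 0, 0], [-0.009, 0.039, 0, 0, 0, 0, 0], [0, 0, 0, 0, 0, 0, 0]],
  ],
)

```text
clock: 16.15
position: [0.5423, -0.2498, 0.2523]
tcp_rot: [-0.365, 3.119, -0.002]
ft_force: [-0.3, 0.1, -4.3]
gripper_width: 0.0392
```

```bash
python3 st.py
```

```text
t 16.15 standxy mm [-10.4 -25.9] z 252.31 F [-0.26  0.19] -4.33 T [ 0.009 -0.018 -0.045] yaw 0.2328 w 0.0392
```

apply_moves(
  rows=[
    [[-0.009, 0.039, 0, 0, 0, 0, 0], [-0.009, 0.039, 0, 0, 0, 0, 0], [-0.009, 0.039, 0, 0, 0, 0, 0], [-0.009, 0.039, 0, 0, 0, 0, 0], [-0.009, 0.039, 0, 0, 0, 0, 0], [0, 0, 0, 0, 0, 0, 0]],
  ],
)

```text
clock: 16.9
position: [0.5401, -0.24, 0.2523]
tcp_rot: [-0.365, 3.119, -0.002]
ft_force: [0.7, -0.6, -2.7]
gripper_width: 0.0392
```

```bash
python3 st.py
```

```text
t 16.9 standxy mm [-10.2 -15.9] z 252.34 F [ 0.51 -0.71] -2.73 T [-0.012  0.037  0.013] yaw 0.2328 w 0.0392
```

apply_moves(
  rows=[
    [[-0.009, 0.039, 0, 0, 0, 0, 0], [-0.009, 0.039, 0, 0, 0, 0, 0], [-0.009, 0.039, 0, 0, 0, 0, 0], [-0.009, 0.039, 0, 0, 0, 0, 0], [-0.009, 0.039, 0, 0, 0, 0, 0], [0, 0, 0, 0, 0, 0, 0]],
  ],
)

```text
clock: 17.65
position: [0.5379, -0.2303, 0.2523]
tcp_rot: [-0.365, 3.119, -0.002]
ft_force: [0.0, 0.6, -3.3]
gripper_width: 0.0395
```

```bash
python3 st.py
```

```text
t 17.65 standxy mm [-10.2  -5.9] z 252.34 F [0.14 0.56] -3.3 T [0.048 0.013 0.024] yaw 0.2329 w 0.0395
```

apply_moves(
  rows=[
    [[-0.009, 0.039, 0, 0, 0, 0, 0], [-0.0046, 0.0194, 0, 0, 0, 0, 0], [-0.0046, 0.0194, 0, 0, 0, 0, 0], [0, 0, 0, 0, 0, 0, 0]],
  ],
)

```text
clock: 18.15
position: [0.537, -0.2265, 0.2523]
tcp_rot: [-0.365, 3.119, -0.002]
ft_force: [1.0, 1.4, -2.9]
gripper_width: 0.0392
```

```bash
python3 st.py
```

```text
t 18.15 standxy mm [-10.2  -2. ] z 252.3 F [1.24 1.1 ] -2.93 T [-0.004 -0.014 -0.066] yaw 0.2328 w 0.0392
```

Now 1 mm steps to feel for the inner wall.

apply_moves(
  rows=[
    [[-0.0046, 0.0194, 0, 0, 0, 0, 0], [-0.0046, 0.0194, 0, 0, 0, 0, 0], [0, 0, 0, 0, 0, 0, 0]],
  ],
)

```text
clock: 18.52
position: [0.5365, -0.2245, 0.2523]
tcp_rot: [-0.365, 3.119, -0.002]
ft_force: [-0.2, -0.2, -3.0]
gripper_width: 0.0388
```

```bash
python3 st.py
```

```text
t 18.52 standxy mm [-10.2   0. ] z 252.3 F [-0.29 -0.15] -3.03 T [ 0.034 -0.023 -0.028] yaw 0.2327 w 0.0388
```

apply_moves(
  rows=[
    [[-0.0046, 0.0194, 0, 0, 0, 0, 0], [0, 0, 0, 0, 0, 0, 0]],
  ],
)

```text
clock: 18.77
position: [0.5363, -0.2236, 0.2523]
tcp_rot: [-0.365, 3.119, -0.002]
ft_force: [-0.0, -0.0, -3.2]
gripper_width: 0.039
```

```bash
python3 st.py
```

```text
t 18.77 standxy mm [-10.1   1. ] z 252.3 F [-0.05 -0.  ] -3.19 T [-0.004  0.003  0.041] yaw 0.2327 w 0.039
```

apply_moves(
  rows=[
    [[-0.0023, 0.01, 0, 0, 0, 0, 0], [0, 0, 0, 0, 0, 0, 0]],
  ],
)

```text
clock: 19.02
position: [0.5362, -0.2231, 0.2523]
tcp_rot: [-0.365, 3.119, -0.002]
ft_force: [-0.2, 0.2, -2.7]
gripper_width: 0.0391
```

```bash
python3 st.py
```

```text
t 19.02 standxy mm [-10.2   1.5] z 252.27 F [-0.12  0.23] -2.75 T [-0.043  0.004  0.013] yaw 0.2327 w 0.0391
```

apply_moves(
  rows=[
    [[-0.0046, 0.0194, 0, 0, 0, 0, 0], [0, 0, 0, 0, 0, 0, 0]],
  ],
)

```text
clock: 19.27
position: [0.5359, -0.2221, 0.2523]
tcp_rot: [-0.365, 3.119, -0.002]
ft_force: [-0.5, -0.4, -3.2]
gripper_width: 0.0394
```

```bash
python3 st.py
```

```text
t 19.27 standxy mm [-10.2   2.5] z 252.32 F [-0.6  -0.22] -3.24 T [-0.02   0.004 -0.01 ] yaw 0.2328 w 0.0394
```

apply_moves(
  rows=[
    [[-0.0046, 0.0194, 0, 0, 0, 0, 0], [0, 0, 0, 0, 0, 0, 0]],
  ],
)

```text
clock: 19.52
position: [0.5358, -0.2214, 0.2523]
tcp_rot: [-0.364, 3.119, -0.003]
ft_force: [0.7, -2.4, -3.7]
gripper_width: 0.0391
```

```bash
python3 st.py
```

```text
t 19.52 standxy mm [-10.1   3.2] z 252.35 F [ 0.11 -2.46] -3.71 T [-0.437 -0.11  -0.029] yaw 0.2326 w 0.0391
```

apply_moves(
  rows=[
    [[-0.0023, 0.01, 0, 0, 0, 0, 0], [0, 0, 0, 0, 0, 0, 0]],
  ],
)

```text
clock: 19.77
position: [0.5357, -0.2211, 0.2523]
tcp_rot: [-0.364, 3.119, -0.003]
ft_force: [1.5, -3.2, -3.5]
gripper_width: 0.0393
```

```bash
python3 st.py
```

```text
t 19.77 standxy mm [-10.2   3.6] z 252.34 F [ 0.76 -3.5 ] -3.47 T [-0.911 -0.232 -0.053] yaw 0.2325 w 0.0393
```

Inner wall felt at y ≈ +3.0 mm, as expected. I back off to the notch centre and let it down.

apply_moves(
  rows=[
    [[0.0167, -0.07, 0, 0, 0, 0, 0], [0, 0, 0, 0, 0, 0, 0], [0, 0, -0.03, 0, 0, 0, 0], [0, 0, -0.03, 0, 0, 0, 0], [0, 0, -0.02, 0, 0, 0, 0], [0, 0, 0, 0, 0, 0, 0]],
  ],
)

```text
clock: 20.52
position: [0.5364, -0.2241, 0.2482]
tcp_rot: [-0.365, 3.119, -0.002]
ft_force: [-0.7, 0.0, -3.6]
gripper_width: 0.0393
```

```bash
python3 st.py
```

```text
t 20.52 standxy mm [-10.2   0.5] z 248.18 F [-0.63  0.2 ] -3.63 T [-0.043  0.03  -0.041] yaw 0.2328 w 0.0393
```

apply_moves(
  rows=[
    [[0, 0, -0.02, 0, 0, 0, 0], [0, 0, -0.02, 0, 0, 0, 0], [0, 0, -0.02, 0, 0, 0, 0], [0, 0, 0, 0, 0, 0, 0]],
  ],
)

```text
clock: 21.02
position: [0.5364, -0.2242, 0.2452]
tcp_rot: [-0.365, 3.119, -0.002]
ft_force: [0.8, 0.1, -3.0]
gripper_width: 0.0392
```

```bash
python3 st.py
```

```text
t 21.02 standxy mm [-10.2   0.4] z 245.17 F [ 0.84 -0.13] -3.01 T [-0.062 -0.055  0.032] yaw 0.2327 w 0.0392
```

apply_moves(
  rows=[
    [[0, 0, -0.02, 0, 0, 0, 0], [0, 0, -0.02, 0, 0, 0, 0], [0, 0, -0.02, 0, 0, 0, 0], [0, 0, 0, 0, 0, 0, 0]],
  ],
)

```text
clock: 21.52
position: [0.5364, -0.2242, 0.2422]
tcp_rot: [-0.365, 3.119, -0.002]
ft_force: [-0.0, 0.8, -3.4]
gripper_width: 0.0391
```

```bash
python3 st.py
```

```text
t 21.52 standxy mm [-10.2   0.4] z 242.15 F [0.14 0.79] -3.42 T [ 0.02  -0.05  -0.059] yaw 0.2327 w 0.0391
```

apply_moves(
  rows=[
    [[0, 0, -0.02, 0, 0, 0, 0], [0, 0, -0.02, 0, 0, 0, 0], [0, 0, -0.02, 0, 0, 0, 0], [0, 0, -0.01, 0, 0, 0, 0], [0, 0, 0, 0, 0, 0, 0]],
  ],
)

```text
clock: 22.15
position: [0.5364, -0.2242, 0.2387]
tcp_rot: [-0.365, 3.119, -0.002]
ft_force: [0.1, -0.7, -3.2]
gripper_width: 0.0392
```

```bash
python3 st.py
```

```text
t 22.15 standxy mm [-10.2   0.4] z 238.71 F [-0.1  -0.72] -3.22 T [-0.071 -0.061  0.009] yaw 0.2327 w 0.0392
```

apply_moves(
  rows=[
    [[0, 0, -0.01, 0, 0, 0, 0], [0, 0, 0, 0, 0, 0, 0]],
  ],
)

```text
clock: 22.4
position: [0.5364, -0.2242, 0.2382]
tcp_rot: [-0.364, 3.119, -0.002]
ft_force: [0.6, -0.2, -2.8]
gripper_width: 0.0392
```

```bash
python3 st.py
```

```text
t 22.4 standxy mm [-10.2   0.3] z 238.24 F [ 0.55 -0.32] -2.79 T [-0.014  0.03   0.027] yaw 0.2326 w 0.0392
```

apply_moves(
  rows=[
    [[0, 0, -0.01, 0, 0, 0, 0], [0, 0, 0, 0, 0, 0, 0]],
  ],
)

```text
clock: 22.65
position: [0.5365, -0.2242, 0.2378]
tcp_rot: [-0.364, 3.119, -0.002]
ft_force: [-0.7, -0.7, -3.2]
gripper_width: 0.039
```

```bash
python3 st.py
```

```text
t 22.65 standxy mm [-10.1   0.3] z 237.83 F [-0.82 -0.53] -3.2 T [-0.012  0.021 -0.019] yaw 0.2327 w 0.039
```

apply_moves(
  rows=[
    [[0, 0, -0.01, 0, 0, 0, 0], [0, 0, 0, 0, 0, 0, 0]],
  ],
)

```text
clock: 22.9
position: [0.5365, -0.2242, 0.2375]
tcp_rot: [-0.364, 3.119, -0.002]
ft_force: [-0.6, 0.6, 0.7]
gripper_width: 0.0393
```

```bash
python3 st.py
```

```text
t 22.9 standxy mm [-10.1   0.3] z 237.47 F [-0.44  0.76] 0.71 T [0.017 0.07  0.009] yaw 0.2326 w 0.0393
```

apply_moves(
  rows=[
    [[0, 0, -0.01, 0, 0, 0, 0], [0, 0, 0, 0, 0, 0, 0]],
  ],
)

```text
clock: 23.15
position: [0.5365, -0.2243, 0.2371]
tcp_rot: [-0.364, 3.119, -0.002]
ft_force: [-1.3, 0.4, 1.3]
gripper_width: 0.0395
```

```bash
python3 st.py
```

```text
t 23.15 standxy mm [-10.1   0.3] z 237.09 F [-1.17  0.65] 1.34 T [0.077 0.095 0.036] yaw 0.2326 w 0.0395
```

Roof contact at the expected depth, with the weight transferred. Release gently and let it settle.

apply_moves(
  rows=[
    [[0, 0, 0, 0, 0, 0, 0.5], [0, 0, 0, 0, 0, 0, 0.5], [0, 0, 0, 0, 0, 0, 0.55], [0, 0, 0, 0, 0, 0, 0.65], [0, 0, 0, 0, 0, 0, 0.8], [0, 0, 0, 0, 0, 0, 0.9], [0, 0, 0, 0, 0, 0, 0.9], [0, 0, 0, 0, 0, 0, 0.9], [0, 0, 0, 0, 0, 0, 0.9], [0, 0, 0, 0, 0, 0, 0.9], [0, 0, 0, 0, 0, 0, 0.9], [0, 0, 0, 0, 0, 0, 0.9]],
  ],
  squeeze=20,
)

```text
clock: 24.65
position: [0.5364, -0.2242, 0.2368]
tcp_rot: [-0.364, 3.119, -0.002]
ft_force: [0.2, 0.5, 0.7]
gripper_width: 0.0769
```

```bash
python3 st.py; python3 look.py w5; python3 - <<'E'
from h import *
s=eyes.camera("side")[...,::-1]
w=cv2.imread("pics/w5.png")
cv2.imwrite("pics/m5.png",np.hstack([cv2.resize(w,(400,300)),cv2.resize(s[165:330,300:520],(400,300),interpolation=cv2.INTER_CUBIC)]))
E
```

```text
t 24.65 standxy mm [-10.2   0.4] z 236.78 F [0.32 0.43] 0.72 T [ 0.015  0.007 -0.039] yaw 0.2327 w 0.0769
24.65 [ 0.5364 -0.2242  0.2368] [-3.640e-01  3.119e+00 -2.000e-03] [0.21 0.49 0.72]
```

View pics/m5.png

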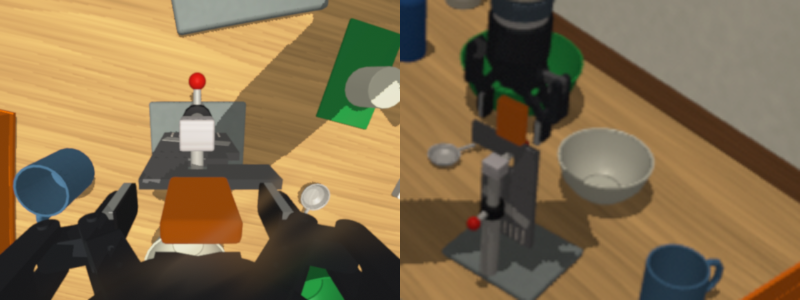

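It hangs upright in the notch and the fingers are clear of the tab on both sides. Retreat straight up.

apply_moves(
  rows=[
    [[0, 0, 0.1, 0, 0, 0, 0.9], [0, 0, 0.2, 0, 0, 0, 0.9], [0, 0, 0.3, 0, 0, 0, 0.9], [0, 0, 0.4, 0, 0, 0, 0.9], [0, 0, 0.5, 0, 0, 0, 0.9], [0, 0, 0.5, 0, 0, 0, 0.9], [0, 0, 0.5, 0, 0, 0, 0.9], [0, 0, 0.5, 0, 0, 0, 0.9], [0, 0, 0.3, 0, 0, 0, 0.9], [0, 0, 0, 0, 0, 0, 0.9], [0, 0, 0, 0, 0, 0, 0.9], [0, 0, 0, 0, 0, 0, 0.9], [0, 0, 0, 0, 0, 0, 0.9], [0, 0, 0, 0, 0, 0, 0.9]],
  ],
)

```text
clock: 26.5
position: [0.5364, -0.2242, 0.4016]
tcp_rot: [-0.365, 3.119, -0.001]
ft_force: [-0.7, -0.4, -0.1]
gripper_width: 0.0766
```

```bash
python3 st.py; python3 look.py w6; python3 - <<'E'
from h import *
s=eyes.camera("side")[...,::-1]; s0=s.copy()
for i in range(4): b=eyes.camera("side")[...,::-1]
d=cv2.absdiff(s0,b)[170:330,300:400];print("max diff over 0.2 s",d.max(),(d>25).sum())
w=cv2.imread("pics/w6.png")
cv2.imwrite("pics/m6.png",np.hstack([cv2.resize(w,(400,300)),cv2.resize(s[165:330,300:520],(400,300),interpolation=cv2.INTER_CUBIC)]))
E
```

```text
t 26.5 standxy mm [-10.2   0.4] z 401.61 F [-0.83 -0.26] -0.11 T [-0.014 -0.032 -0.003] yaw 0.2327 w 0.0766
26.5 [ 0.5364 -0.2242  0.4016] [-3.650e-01  3.119e+00 -1.000e-03] [-0.74 -0.44 -0.11]
max diff over 0.2 s 11 0
```

View pics/m6.png

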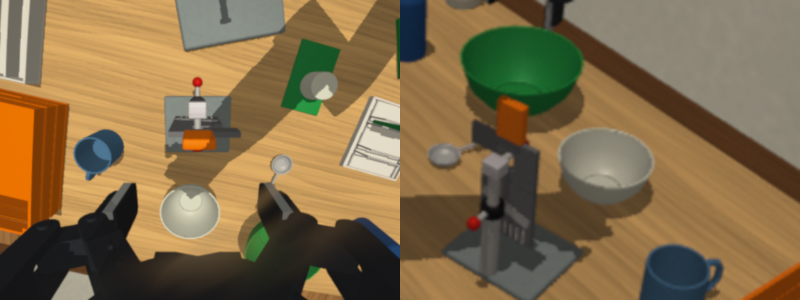

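The slicer hangs upright and still on the small grey stand, and the gripper is well clear. The bowls, spoon, mug, daikon and board are undisturbed. I hand it in.

```bash
python3 -c "
from bench import r
print(r.sign_off())"
```

```text
the job is handed in; nothing more can be done
None
```

The slicer now hangs in its notch on the pin of the small grey stand, and I handed the job in at about 27 s of the 72 s allowed.

- **Grip:** I took the slicer by its orange tab across the 40 mm width and lifted it out of the rack. An overlay on the wrist picture showed it upright in the gripper.
- **Finding the pin:** I lowered the lip onto the pin until I felt it, at about 7 N. That put the pin about 191 mm above the table; the cameras had suggested about 193 mm.
- **Hanging it:** I raised the slot to mid-height and slid it in until the inner wall touched, at about 3.5 N. After backing off 3 mm to the notch centre, I let it down until the notch roof took the weight, at about 4.5 N, then released and retreated straight up.

**Last checks:**
- The final pictures show the slicer upright, with the gripper clear of it. Frames 0.2 s apart showed no movement.
- The neighbouring things in view looked undisturbed. I judged this by eye and did not measure it.
- All the contact forces I read stayed well under 20 N. They were read after each small step, so brief peaks between readings were not seen.

One disagreement: the early tab fit suggested the slicer leaned about 3° in the rack, with the tab up to 10 mm lower than expected. The overlay after lifting showed no tilt, and the later contacts matched the expected positions to within about 0.3 mm.

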